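# Draw out the hot sauce tray with locking pliers

### The arm

A 6-joint arm with a two-finger parallel gripper is mounted at the origin on the work surface. World frame = base frame: x ahead of the robot, y to its left, z up, the work surface at z = 0. Lengths are in m, angles in rad, forces in N, time in s.
With the tool pointing down it reaches from about 0.35 to 0.8 m from the base axis. Payload 7.3 kg.
Tool frame: the origin (TCP) lies between the finger pads; the fingertips stand 25 mm ahead of it and the grasp point (between the pads) lies 6 mm ahead of it (r.tip_extent is the distance from the TCP to the fingertips, in m); z points along the fingers, y is the line along which they close (so a half turn about z gives the same grasp; the last joint's range is limited). The gripper opens to 85 mm and grips with 20 to 120 N. Pads are 22 mm wide; open, the fingers measure 114 mm over their backs; the gripper's body (76 mm by 85 mm) begins 54 mm behind the grasp point. The pads swing forward as they close: fully open they stand 13 mm farther back than shut.
Start: joints at [-1.311, 0.342, 1.524, -0, 1.275, -0.146], TCP at [0.207, -0.482, 0.256] pointing down, gripper open.
Joint ranges: [-2.53, 2.53], [-0.77, 2.02], [0.04, 2.7], [-1, 4.14], [0.28, 2.66], [-3.11, 3.11]. Speed limits (rad/s): [2.57, 2.57, 3.14, 3.14, 3.14, 3.14].

### API

Orientations are given as a unit quaternion [x, y, z, w].
In Python, from workcell import r, command_gripper, optics gives the robot as it stands. The module is installed in compiled form; this text tells all that it offers. Calls block until the motion is done:
- r.reach(position, orientation): joint-space move of the TCP to a pose.
- r.move_straight(position, orientation=None, speed=0.15, max_force=None): straight line of the TCP; orientation=None keeps the orientation; speed is the mean speed in m/s. With max_force (N) it stops when the force on the tool has changed by that much, and returns True; else False.
- r.movej(angles): joint-space move.
- command_gripper(opening, force=None): finger opening in m; force is the grip in N (None keeps the last); returns when the fingers have stopped.
- r.hold(seconds).
- r.solve_ik(position, orientation): joint angles nearest the present ones, or None.
- r.read_state(): the state.
- optics.get_image(name): name is "side" or "top" or "wrist"; returns (picture, depth): 480x640x3 uint8, red, green, blue; 480x640 float32, m along the optical axis (not along the pixel's ray), 0 where there is no reading.
- optics.camera_model(name): a dict with "K" (3x3 intrinsics, pixels), "R" (3x3) and "t" (3): a world point X has camera coordinates R X + t; the wrist camera has in their place "tool_from_camera" (4x4, takes a point from camera to tool coordinates, whose origin is the TCP and whose axes are the flange's). Camera axes: x right, y down, z forward; pixel columns grow to the right and rows downward; lengths in m; the calibration is good to about 2 mm. A picture is of the moment at which its call begins: read the wrist's pose just before it. camera_model takes no time and is no camera call.
A pose or a line that the arm cannot do raises r.PlanningError and nothing moves.
- r.finish_job(): hands the job in; it is judged then, once.
The state is a dict: "time_s": time; "joint_positions": joint angles; "dq": joint speeds; "tau": joint torques, N m; "eef_pos": TCP position; "eef_rot": TCP orientation; "contact_force": force on the tool from outside, world axes, zero at the start; "torque": the same for the moment, N m; "grip_width": finger opening in m; "grip_force": force on a finger pad.
Only numpy, scipy, OpenCV 4.12 (cv2) and the standard library are available. Lean on these libraries where they do the work, as an engineer would, in place of code of your own. Each camera call takes 0.05 s, during which the arm holds its last target. There are 200 camera calls.

### The job

The clear sauce tray in the bamboo rack is hot, so use the red-handled locking pliers: run their open jaws right over the tray's steel lug, squeeze the handles together, no harder than it takes, until they lock, and gently draw the tray out until it just meets its stop. Then press the yellow release lever so that the pliers spring open and let go, and leave them lying there with the tray fully out. Do not touch the rack or the tray with the gripper, ram or haul on the lug, or disturb the other things.

Things in the scene. Friction and masses are not known exactly. Their poses are not given: they have to be found in the camera images.
- rack: Open bamboo rack fixed on the block, 165 deep x 178 wide x 46 mm high; the hot tray in it counts as part of it. Origin on the block at the middle of its front edge; +x runs into the rack, so the tray comes out along -x; z up.
- tray (a joint): Clear acrylic sauce tray (150 x 146 x 40 mm, six small lidded pots in it) that slides out of the rack along the rack's -x: metres drawn out, 0 fully in, 0.045 at its stop. Sliding drag about 5 N.
- lug_tip (a point): Middle of the front end of the steel lug on the tray's front, 16 mm above the block. The lug is an upright plate 8 mm thick (rack's y), 25 mm high (4 to 29 mm above the block), reaching 42 mm out from the tray's front face along the rack's -x.
- pliers: Locking pliers lying flat, 212 mm long, bars 20 mm high (3 to 23 mm above the block), about 0.5 kg. Origin at block level by the jaw pivot; +x to the jaw tips (x 45 mm), z up. Fixed handle at +y: bar y 10 to 22 mm, x 0 back to -155 mm. Fixed jaw's face at y +4 mm, x 11 to 45 mm; the throat, where the lug bottoms, at x 11 mm. Grip with at most 30 N per finger.
- jaw_mid (a point): Between the jaws: pliers frame x 30, y 0, z 13 mm. A clamped lug has its mid-plane at y 0 and at least 15 mm of its length between the jaws. Open, the gap is about 17 mm wide here and 11 mm at the throat (all the slack on the -y side).
- handle (a joint): Closing angle of the moving handle (red, -y side), rad: 0 sprung open, dead centre 0.35, about 0.41 shut at its stop. With the lug in the jaws they bite at about 0.15; about 15 to 20 N per finger at handle_grip then takes it past dead centre, where it snaps shut and stays. With empty jaws it springs back.
- handle_grip (a point): On the outer side face of the moving handle, pliers frame x -90, y -20 mm when shut. There the two handles measure 62 mm over their outer faces when open (fixed handle's outer face at y +22 mm) and 42 mm when shut; 37 mm clear between them when open.
- jaw: Moving jaw, dark steel, 12 mm thick, on the -y side of the lug; origin at its pivot, pliers frame x 0, y -6, z 13 mm. Locked, it bites the lug with about 20 N.
- release: Yellow release lever, 44 x 6 x 16 mm, pivoted at pliers frame x -112, y 6, z 14 mm, pointing back along its own -x. It lies along the fixed handle when open and swings out to -y, 0.81 rad, as the handles shut. Pressed 3 to 6 mm back towards the fixed handle (+y) near its tip (3 to 5 N) it trips the lock and the pliers spring open.
- release_tip (a point): On the outer (-y) side face of the release lever, 35 mm from its pivot: the place to press.
- steamer: Lidded bamboo steamer basket, 147 mm across, 91 mm high. Bystander. Origin under its centre.
- spoon_rest: Blue ceramic spoon rest, 90 mm dish with a 45 mm tail on its -x side, 13 mm high. Bystander. Origin under the dish centre.
- chopstick_a: Steel chopstick, 230 mm long along x, 7 mm square. Bystander. Origin under its middle.
- chopstick_b: Second steel chopstick, the same. Bystander. Origin under its middle.
- cushion (a joint): Spring-loaded runner under the tray, metres: 0 at rest. It gives way towards -x only when the tray, at its stop, is hauled on with over 8 N, by 1 mm for every further 4 N (0.002 at 16 N).
There are look-alikes about, which are no part of the job. What is shaped like the pliers but blue, orange or turquoise is not meant.

How it is judged:
By the outcome, as a careful person would: the job done as asked, in the order asked, and still so for the second after the job is handed in, with the robot touching nothing.
It also fails if it takes over 64 s, if anything falls off the work surface, if the arm or the gripper's body presses on something with over 40 N, if the wrist force passes 120 N, or if a joint passes its speed limit or range.

## Working session

There is one attempt and no reset: what is moved stays moved. The work goes in short steps, each a Python script; the robot and the scene stay as the last script left them, time stands still between calls to the robot, and variables do not carry over. Pictures are saved under pics/ and viewed, at most 10 in all, crops included, and the job is handed in when it is done.

```bash
mkdir -p pics
python3 - <<'E'
from workcell import r, optics
import cv2,numpy as np
for n in("top","side"):
    p,d=optics.get_image(n); cv2.imwrite(f"pics/{n}0.png",p[...,::-1]); np.savez(f"{n}0.npz",p=p,d=d,**optics.camera_model(n))
    m=optics.camera_model(n);print(n,m["K"].tolist(),(-m["R"].T@m["t"]).round(3))
s=r.read_state();print(s["time_s"],s["eef_rot"],r.tip_extent);print(optics.camera_model("wrist"))
E
```

```text
top [[444.56443542180637, 0.0, 322.3500453252245], [0.0, 444.56443542180637, 243.9452579109336], [0.0, 0.0, 1.0]] [ 0.342 -0.079  0.976]
side [[543.7121401574104, 0.0, 313.2087580687202], [0.0, 543.7121401574104, 236.47417411219527], [0.0, 0.0, 1.0]] [0.205 0.672 1.038]
0.1 [ 9.79487727e-01  2.01502664e-01 -4.57160779e-05 -6.83998683e-04] 0.025
{'K': array([[422.71887318,   0.        , 320.05568544],
       [  0.        , 422.71887318, 234.51562245],
       [  0.        ,   0.        ,   1.        ]]), 'tool_from_camera': array([[ 4.14948328e-04, -9.58296551e-01, -2.85775347e-01,
         7.18531439e-02],
       [ 9.99999487e-01,  1.33583413e-04,  1.00405999e-03,
         7.51922712e-04],
       [-9.24012375e-04, -2.85775617e-01,  9.58296114e-01,
        -1.18732432e-01],
       [ 0.00000000e+00,  0.00000000e+00,  0.00000000e+00,
         1.00000000e+00]])}
```

View pics/top0.png

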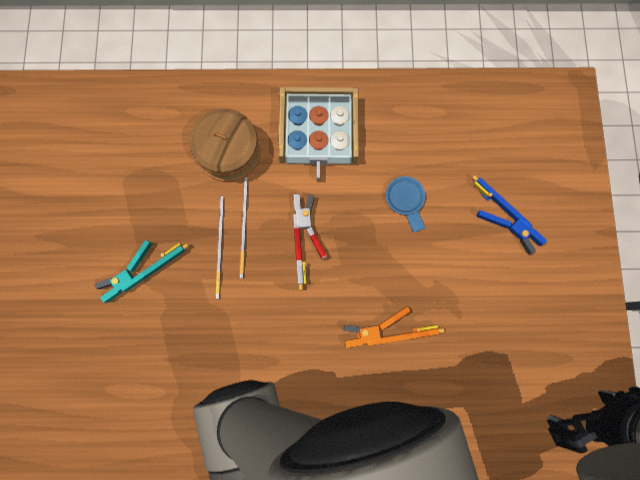

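View pics/side0.png

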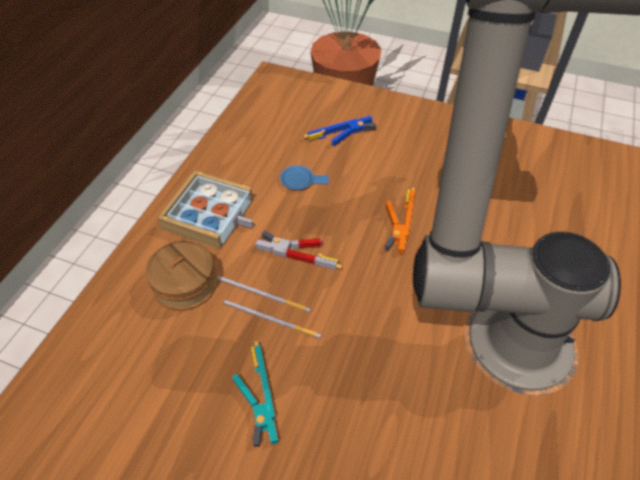

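The top view shows four pliers-shaped things: red (305,240), turquoise (140,270), orange (395,328) and blue (510,215). Only the one at (305,240) has red handles. It lies in front of the tray lug at (318,170). The steamer is at (225,143), the spoon rest at (406,200), and the chopsticks at (220,247) and (244,228). I'll confirm with an enlarged crop.

```bash
cat > h.py <<'E'
import numpy as np, cv2
from scipy.spatial.transform import Rotation as Ro
def pix2w(z,u,v,depth=None,h=None):
    K,R,t=z["K"],z["R"],z["t"]; ray=np.linalg.inv(K)@[u,v,1.]
    c=-R.T@t; dr=R.T@ray
    return c+dr*(depth if depth is not None else (h-c[2])/dr[2])
E
python3 - <<'E'
from h import *
z=np.load("top0.npz");d=z["d"]
cv2.imwrite("pics/topc.png",cv2.resize(z["p"][75:300,230:370][...,::-1],None,fx=2.6,fy=2.6,interpolation=cv2.INTER_CUBIC))
for u,v in[(270,260),(340,210),(280,200),(302,250),(318,173),(300,205),(304,218),(320,245),(318,165),(280,130),(357,130),(406,200),(225,143)]:
    print(u,v,pix2w(z,u,v,d[v,u]).round(4))
E
```

```text
270 260 [ 0.4837  0.0287 -0.0005]
340 210 [ 5.966e-01 -1.284e-01 -4.000e-04]
280 200 [ 0.6221  0.0078 -0.004 ]
302 250 [ 0.5055 -0.0422 -0.    ]
318 173 [ 0.6746 -0.0793  0.0282]
300 205 [ 0.6025 -0.0389  0.0233]
304 218 [ 0.573  -0.0476  0.023 ]
320 245 [ 0.5126 -0.0823  0.0213]
318 165 [ 0.6931 -0.0794  0.0288]
280 130 [0.7694 0.0046 0.0457]
357 130 [ 0.7672 -0.1669  0.048 ]
406 200 [ 0.6177 -0.2782  0.0036]
225 143 [0.7248 0.1185 0.08  ]
```

View pics/topc.png

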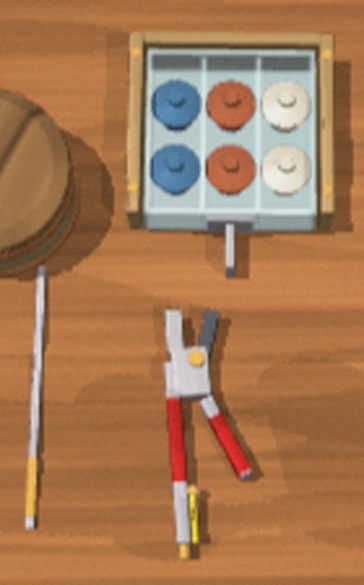

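Confirmed: the red pliers have their fixed handle on +y (image left), the yellow lever is at crop (193,515), and the open jaws point at the lug (crop (231,250)). Next I'll measure precisely with the wrist camera.

Run:
```python
from h import *
from workcell import r, optics
r.reach([0.60,-0.06,0.24],[1,0,0,0])
r.hold(0.3)
s=r.read_state();p,d=optics.get_image("wrist");m=optics.camera_model("wrist")
T=np.eye(4);T[:3,:3]=Ro.from_quat(s["eef_rot"]).as_matrix();T[:3,3]=s["eef_pos"]
W=T@m["tool_from_camera"];R=W[:3,:3].T;t=-R@W[:3,3]
np.savez("w1.npz",p=p,d=d,K=m["K"],R=R,t=t)
print(s["time_s"],s["eef_pos"],s["joint_positions"],s["contact_force"])
# top-down orthographic rectification at h=0.023, 0.5mm/px : x 0.40..0.72 , y 0.0..-0.15
z=np.load("w1.npz")
def ortho(h,x0,x1,y0,y1,s,name):
    xs=np.arange(x1,x0,-s);ys=np.arange(y1,y0,-s)
    X,Y=np.meshgrid(xs,ys,indexing="ij");P=np.stack([X,Y,0*X+h],-1)@R.T+t
    q=P@m["K"].T;uv=(q[...,:2]/q[...,2:]).astype(np.float32)
    im=cv2.remap(p,uv[...,0],uv[...,1],cv2.INTER_CUBIC);cv2.imwrite(name,im[...,::-1])
ortho(0.023,0.40,0.70,-0.16,0.01,0.0005,"pics/ortho.png")
```

```text
2.475 [ 0.59992812 -0.06048516  0.24002999] [-2.27512006e-01  4.98094219e-01  1.32296883e+00 -3.61149273e-05
  1.32047738e+00  1.34403563e+00] [-0.46262823 -0.72332305 -0.13238503]
```

View pics/ortho.png

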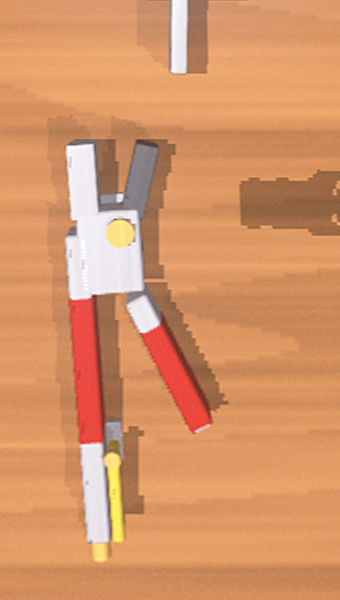

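The ortho view (0.5 mm/px) shows the fixed handle's left edge running from about (69,300) to (91,540), the jaw tips at row 143, the lug tip at (178,72), and the yellow lever at (117,500). Now I'll fit the edges using depth.

Run:
```python
from h import *
z=np.load("w1.npz");d=z["d"];K,R,t=z["K"],z["R"],z["t"]
v,u=np.mgrid[:480,:640]
c=np.stack([(u-K[0,2])/K[0,0]*d,(v-K[1,2])/K[1,1]*d,d],-1);P=(c-t)@R
P=P[d>0];col=z["p"][d>0].astype(int)
tab=P[(abs(P[:,2])<.006)];print("table z",np.median(tab[:,2]))
def rows(name,x0,x1,ya,yb,za,zb,st=.01):
    print(name)
    E=[]
    for x in np.arange(x0,x1,st):
        q=P[(abs(P[:,0]-x)<.001)&(P[:,1]>ya)&(P[:,1]<yb)&(P[:,2]>za)&(P[:,2]<zb)]
        if len(q)>3:E.append((x,q[:,1].max(),q[:,1].min(),np.median(q[:,2])));print(np.round(E[-1],4))
    E=np.array(E)
    for k in(1,2):print("  fit",np.polyfit(E[:,0],E[:,k],1), np.std(E[:,k]-np.polyval(np.polyfit(E[:,0],E[:,k],1),E[:,0])).round(5))
rows("handle",.44,.55,-.048,0,.019,.028)
rows("jaw",.602,.626,-.043,0,.019,.028,.004)
rows("lug",.668,.70,-.10,-.06,.024,.034,.004)
rows("mov handle",.49,.53,-.11,-.06,.017,.028,.005)
for n,(xa,xb,ya,yb,za) in {"jawtipx":(.55,.66,-.043,0,.019),"lugtip":(.65,.70,-.10,-.06,.024)}.items():
    q=P[(P[:,0]>xa)&(P[:,0]<xb)&(P[:,1]>ya)&(P[:,1]<yb)&(P[:,2]>za)]
    print(n,np.sort(q[:,0])[[0,5,-5,-1]].round(4))
# rack sides (bamboo walls z~.046): extents in top image cloud
z=np.load("top0.npz");d=z["d"];K,R,t=z["K"],z["R"],z["t"]
c=np.stack([(u-K[0,2])/K[0,0]*d,(v-K[1,2])/K[1,1]*d,d],-1);P=((c-t)@R)[d>0]
q=P[(P[:,2]>.042)&(P[:,2]<.06)&(P[:,0]>.6)&(P[:,1]>-.2)&(P[:,1]<.03)]
print("rack rect",cv2.minAreaRect((q[:,:2]*1000).astype(np.float32)))
rows("lugT",.668,.70,-.10,-.06,.022,.034,.006)
```

```text
table z 0.0011149866214285851
handle
[ 0.44   -0.0333 -0.048   0.0238]
[ 0.45   -0.0325 -0.0472  0.0237]
[ 0.46   -0.0319 -0.0473  0.0236]
[ 0.47   -0.0313 -0.0475  0.0243]
[ 0.48   -0.0306 -0.042   0.0242]
[ 0.49   -0.029  -0.0414  0.024 ]
[ 0.5    -0.0283 -0.0407  0.0243]
[ 0.51   -0.0278 -0.0399  0.0242]
[ 0.52   -0.0273 -0.0392  0.0242]
[ 0.53   -0.0267 -0.0385  0.0241]
[ 0.54   -0.0261 -0.0377  0.0241]
[ 0.55   -0.0244 -0.0365  0.024 ]
  fit [ 0.07713447 -0.06726745] 0.0003
  fit [ 0.11235874 -0.09778072] 0.00112
jaw
[ 0.602  -0.0254 -0.039   0.0239]
[ 0.606  -0.0248 -0.0385  0.024 ]
[ 0.61   -0.0249 -0.0386  0.0241]
[ 0.614  -0.0241 -0.0379  0.0242]
[ 0.618  -0.0244 -0.0379  0.024 ]
[ 0.622  -0.0239 -0.0372  0.024 ]
[ 0.626  -0.0239 -0.0372  0.0242]
  fit [ 0.06306181 -0.06320813] 0.00022
  fit [ 0.07639221 -0.08494965] 0.00017
lug
[ 0.668  -0.0753 -0.0828  0.0301]
[ 0.672  -0.0752 -0.0828  0.0299]
[ 0.676  -0.0752 -0.0827  0.0301]
[ 0.68   -0.0753 -0.0826  0.0299]
[ 0.684  -0.0758 -0.0833  0.03  ]
[ 0.688  -0.0758 -0.0831  0.03  ]
[ 0.692  -0.0757 -0.0832  0.0302]
[ 0.696  -0.
[... 329 characters left out ...]
067  -0.0809  0.0241]
[ 0.525  -0.0644 -0.0784  0.0241]
[ 0.53   -0.0609 -0.0757  0.0237]
  fit [ 0.53823386 -0.34651533] 0.00038
  fit [ 0.50083118 -0.34140757] 0.00032
jawtipx [0.55   0.5504 0.6284 0.6286]
lugtip [0.6639 0.664  0.6998 0.6999]
rack rect ((790.17919921875, -81.14614868164062), (178.00096130371094, 169.41319274902344), 89.0262451171875)
lugT
[ 0.692  -0.0772 -0.0817  0.0285]
  fit [-0.05576852 -0.03859181] 0.0
  fit [-0.05901695 -0.04083973] 0.0<stdin>:14: RankWarning: Polyfit may be poorly conditioned
<stdin>:14: RankWarning: Polyfit may be poorly conditioned
<stdin>:14: RankWarning: Polyfit may be poorly conditioned
<stdin>:14: RankWarning: Polyfit may be poorly conditioned
```

```bash
cat >> h.py <<'E'
from workcell import r, optics, command_gripper
def pose(O,yaw,px,py,z):
    c,s=np.cos(yaw),np.sin(yaw)
    return [O[0]+c*px-s*py,O[1]+s*px+c*py,z],(Ro.from_euler("z",yaw)*Ro.from_quat([1,0,0,0])).as_quat()
def st(msg=""):
    s=r.read_state();print(msg,"t",round(s["time_s"],2),"pos",np.round(s["eef_pos"],4),"F",np.round(s["contact_force"],1),"w",round(s["grip_width"],4),"gf",np.round(s["grip_force"],1));return s
def wrist(f):
    s=r.read_state();p,d=optics.get_image("wrist");m=optics.camera_model("wrist")
    T=np.eye(4);T[:3,:3]=Ro.from_quat(s["eef_rot"]).as_matrix();T[:3,3]=s["eef_pos"]
    W=T@m["tool_from_camera"];R=W[:3,:3].T;np.savez(f,p=p,d=d,K=m["K"],R=R,t=-R@W[:3,3])
def ortho(f,name,x0=.40,x1=.70,y0=-.16,y1=.01,h=.023,s=.0005):
    z=np.load(f);X,Y=np.meshgrid(np.arange(x1,x0,-s),np.arange(y1,y0,-s),indexing="ij")
    q=(np.stack([X,Y,0*X+h],-1)@z["R"].T+z["t"])@z["K"].T;uv=(q[...,:2]/q[...,2:]).astype(np.float32)
    cv2.imwrite(name,cv2.remap(z["p"],uv[...,0],uv[...,1],cv2.INTER_CUBIC)[...,::-1])
def cloud(f):
    z=np.load(f);d=z["d"];K=z["K"];v,u=np.mgrid[:480,:640]
    c=np.stack([(u-K[0,2])/K[0,0]*d,(v-K[1,2])/K[1,1]*d,d],-1);return ((c-z["t"])@z["R"])[d>0]
def edges(P,x0,x1,ya,yb,za,zb,stp):
    E=[]
    for x in np.arange(x0,x1,stp):
        q=P[(abs(P[:,0]-x)<.001)&(P[:,1]>ya)&(P[:,1]<yb)&(P[:,2]>za)&(P[:,2]<zb)]
        if len(q)>3:E.append((x,q[:,1].max(),q[:,1].min()))
    return np.array(E)
E
python3 - <<'E'
from h import *
O,th=(.5839,-.0444),.0765
command_gripper(.026,20)
r.reach(*pose(O,th,-.078,.016,.10)); st("above")
print(r.move_straight(pose(O,th,-.078,.016,.031)[0],speed=.06,max_force=8)); st("down")
command_gripper(.005,20); st("grip")
r.move_straight(*pose((.607,-.0771),-.018,-.078,.016,.031),speed=.05,max_force=15); st("slid")
command_gripper(.026); st("open")
p,q=pose((.607,-.0771),-.018,-.078,.016,.24)
r.move_straight(p,speed=.2); r.reach([.60,-.08,.24],q);r.hold(.2);st("up")
wrist("w2.npz");ortho("w2.npz","pics/ortho2.png")
P=cloud("w2.npz")
for n,a in {"handle":(.45,.57,-.1,-.03,.019,.028,.01),"jaw":(.62,.65,-.079,-.05,.019,.028,.004),"lug":(.668,.70,-.10,-.06,.024,.034,.004)}.items():
    E=edges(P,*a)
    if len(E)<3: print(n,E);continue
    print(n,E.round(4).tolist(),np.polyfit(E[:,0],E[:,1],1).round(4),np.polyfit(E[:,0],E[:,2],1).round(4))
for a,b in((.019,.027),(.028,.034)):
    q=P[(P[:,2]>a)&(P[:,2]<b)&(P[:,0]>.6)&(P[:,0]<.70)&(P[:,1]>-.09)&(P[:,1]<-.05)];print(q[:,0].min(),q[:,0].max(),np.sort(q[q[:,0]<.6575][:,0])[-3:] if a<.02 else "")
E
```

```text
above t 3.84 pos [ 0.5068 -0.0349  0.1012] F [ 0.4 -0.4  0.6] w 0.0259 gf 0.0
False
down t 5.14 pos [ 0.5052 -0.0345  0.0314] F [-0.1 -0.2  0.4] w 0.0259 gf 0.0
grip t 5.41 pos [ 0.5051 -0.0343  0.0313] F [-0.8  1.5  3. ] w 0.0116 gf 24.0
slid t 6.26 pos [ 0.5285 -0.0594  0.0313] F [-3.   2.2  7.2] w 0.0113 gf 24.5
open t 6.55 pos [ 0.5294 -0.0599  0.0309] F [ 0.7 -0.8  1.1] w 0.0262 gf 0.0
up t 8.33 pos [ 0.5991 -0.0797  0.2398] F [0.1 0.3 0.4] w 0.0261 gf 0.0
handle [[0.46, -0.055, -0.0731], [0.47, -0.0553, -0.0724], [0.48, -0.0547, -0.0735], [0.49, -0.0551, -0.0719], [0.5, -0.0555, -0.0669], [0.51, -0.0549, -0.0672], [0.52, -0.0553, -0.0666], [0.53, -0.0557, -0.0669], [0.54, -0.0552, -0.0993], [0.55, -0.0556, -0.0994], [0.56, -0.056, -0.0995]] [-0.0079 -0.0513] [-0.2795  0.0647]
jaw [[0.62, -0.0606, -0.0741], [0.624, -0.0608, -0.0742], [0.628, -0.0609, -0.0743], [0.632, -0.061, -0.0744], [0.636, -0.0611, -0.0744], [0.64, -0.0605, -0.0739], [0.644, -0.0607, -0.0739], [0.648, -0.0608, -0.074]] [ 0.0009 -0.0614] [ 0.0105 -0.0808]
lug [[0.668, -0.0754, -0.0829], [0.672, -0.0755, -0.0829], [0.676, -0.0756, -0.083], [0.68, -0.0757, -0.0831], [0.684, -0.0757, -0.0831], [0.688, -0.0758, -0.0832], [0.692, -0.0759, -0.0833], [0.696, -0.076, -0.0833]] [-0.0232 -0.0599] [-0.0167 -0.0717]
0.6000353507322772 0.6516687521255765 [0.65164637 0.65165874 0.65166875]
0.6005904479978343 0.6999551204913256
```

View pics/ortho2.png

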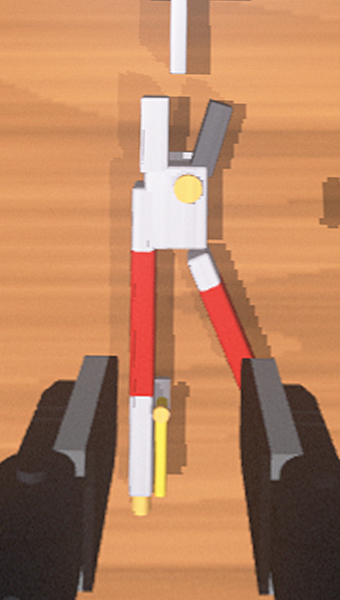

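The pliers now lie in front of the lug. The jaw face is about 0.8 mm clear of the lug face, but the pliers are yawed about 0.011 rad relative to it. I'll regrip, correct that, and insert.

Run:
```python
from h import *
q0=pose((0,0),-.008,0,0,0)[1];q1=pose((0,0),-.019,0,0,0)[1]
r.reach([.5294,-.0599,.08],q0)
print(r.move_straight([.5294,-.0599,.0315],speed=.06,max_force=8)); st("down")
command_gripper(.005,20); st("grip")
p=np.array([.5294,-.0583,.0315]); r.move_straight(p,q1,speed=.03,max_force=12); st("aligned")
a=np.array([1,-.019,0])
print("stop",r.move_straight(p+.043*a,speed=.04,max_force=8)); s=st("in")
command_gripper(.026); s=st("open")
e=np.array(s["eef_pos"]);np.save("ins.npy",e)
r.move_straight([e[0],e[1],.24],speed=.25); r.reach([.60,-.08,.24],q1);r.hold(.2);st("up")
wrist("w3.npz");ortho("w3.npz","pics/ortho3.png")
P=cloud("w3.npz")
for n,a in {"handle":(.49,.60,-.1,-.03,.019,.028,.01),"jaw":(.66,.70,-.0765,-.05,.019,.0275,.004),"lug":(.668,.70,-.10,-.06,.028,.034,.004)}.items():
    E=edges(P,*a); print(n,E.round(4).tolist(),np.polyfit(E[:,0],E[:,1],1).round(4))
```

```text
False
down t 10.07 pos [ 0.5296 -0.06    0.0317] F [0.9 0.2 0.2] w 0.0258 gf 0.0
grip t 10.34 pos [ 0.5296 -0.0599  0.0319] F [-0.  -0.2  3. ] w 0.0114 gf 23.6
aligned t 10.59 pos [ 0.5298 -0.0585  0.0319] F [-0.6 -2.   4.7] w 0.0114 gf 23.8
stop True
in t 10.86 pos [ 0.5299 -0.0586  0.0319] F [-1.2 -1.   4.5] w 0.0114 gf 24.0
open t 11.15 pos [ 0.5296 -0.0586  0.0314] F [-0.4 -0.  -0. ] w 0.026 gf 0.0
up t 12.72 pos [ 0.5991 -0.0796  0.2396] F [-0.3  0.   0.6] w 0.026 gf 0.0
handle [[0.49, -0.0541, -0.0709], [0.5, -0.0545, -0.0659], [0.51, -0.0541, -0.0662], [0.52, -0.0544, -0.0664], [0.53, -0.0548, -0.0993], [0.54, -0.0551, -0.0993], [0.55, -0.0546, -0.0993], [0.56, -0.0551, -0.0995], [0.57, -0.0555, -0.0953], [0.58, -0.0559, -0.0928], [0.59, -0.0562, -0.0929]] [-0.0194 -0.0445]Traceback (most recent call last):
  File "<stdin>", line 15, in <module>
IndexError: too many indices for array: array is 1-dimensional, but 2 were indexed
```

View pics/ortho3.png

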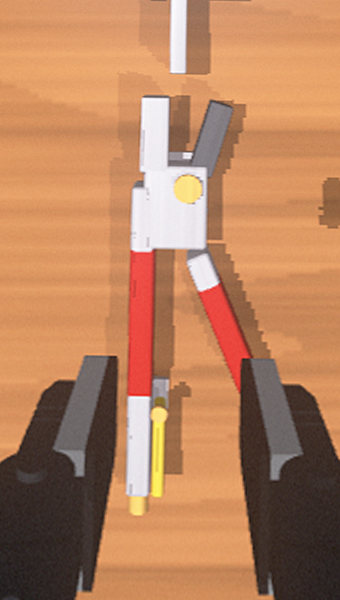

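Run:
```python
from h import *
P=cloud("w3.npz")
for n,a in {"jaw":(.62,.652,-.079,-.05,.019,.0275,.004),"lug":(.668,.70,-.10,-.06,.028,.034,.004)}.items():
    E=edges(P,*a); print(n,E.round(4).tolist(),np.polyfit(E[:,0],E[:,2 if n=="jaw" else 1],1).round(4),E.mean(0).round(4))
```

```text
jaw [[0.62, -0.0606, -0.0741], [0.624, -0.0607, -0.0742], [0.628, -0.0608, -0.0743], [0.632, -0.061, -0.0744], [0.636, -0.0612, -0.0745], [0.64, -0.0614, -0.0746], [0.644, -0.0607, -0.0747], [0.648, -0.0607, -0.0748], [0.652, -0.0616, -0.074]] [-0.0098 -0.0682] [ 0.636  -0.061  -0.0744]
lug [[0.668, -0.0754, -0.0829], [0.672, -0.0755, -0.083], [0.676, -0.0756, -0.083], [0.68, -0.0757, -0.0831], [0.684, -0.0758, -0.0832], [0.688, -0.0759, -0.0832], [0.692, -0.076, -0.0833], [0.696, -0.0761, -0.0834]] [-0.0242 -0.0592] [ 0.682  -0.0757 -0.0831]
```

Yaw is fixed, but lateral clearance is about 0 mm. I'll shift 1.0 mm towards +y, then insert with a force limit above the sliding friction transient.

Run:
```python
from h import *
q1=pose((0,0),-.019,0,0,0)[1]
e=[.5296,-.0584]
r.reach([*e,.08],q1)
r.move_straight([*e,.0315],speed=.08,max_force=8); st("down")
command_gripper(.005,20)
p=np.array([.5296,-.0574,.0320]); r.move_straight(p,q1,speed=.02,max_force=15); r.hold(.15);st("aligned")
a=np.array([1,-.019,0])
for x,f in((.010,15),(.020,10),(.030,10),(.037,8),(.040,8),(.043,8)):
    h=r.move_straight(p+x*a,speed=.03,max_force=f); st(f"{x} {h}")
    if h:break
r.hold(.1);s=st("in")
command_gripper(.026); s=st("open")
e=np.array(s["eef_pos"]);np.save("ins.npy",e)
r.move_straight([e[0],e[1],.24],speed=.25); r.reach([.60,-.08,.24],q1);r.hold(.2);st("up")
wrist("w3.npz");ortho("w3.npz","pics/ortho4.png",x0=.45,x1=.75)
```

```text
down t 14.27 pos [ 0.53   -0.0585  0.0318] F [-0.9 -0.2 -0.5] w 0.0261 gf 0.0
aligned t 14.93 pos [ 0.5297 -0.0574  0.0321] F [0.5 0.4 0.8] w 0.0116 gf 23.2
0.01 True t 15.17 pos [ 0.5308 -0.0572  0.0321] F [0.1 0.2 3.9] w 0.0114 gf 23.7
in t 15.27 pos [ 0.5308 -0.0572  0.0321] F [0.8 0.1 4.4] w 0.0113 gf 23.7
open t 15.56 pos [ 0.5297 -0.0571  0.0313] F [ 0.5 -0.6 -0.4] w 0.0262 gf 0.0
up t 17.14 pos [ 0.5991 -0.0796  0.2396] F [-0.4 -1.  -0.4] w 0.0259 gf 0.0
```

View pics/ortho4.png

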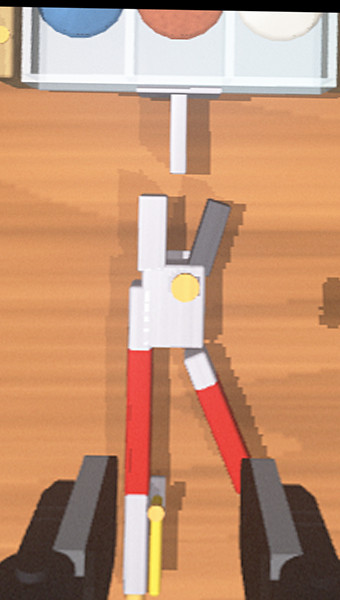

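Run:
```python
from h import *
P=cloud("w3.npz")
for n,a in {"jaw":(.62,.650,-.079,-.05,.019,.0275,.004),"lug":(.668,.70,-.10,-.06,.028,.034,.004)}.items():
    E=edges(P,*a); print(n,E.mean(0).round(4))
q1=pose((0,0),-.019,0,0,0)[1]
e=[.5297,-.0572]
r.reach([*e,.08],q1)
r.move_straight([*e,.0315],speed=.08,max_force=8)
command_gripper(.005,20)
p=np.array([*e,.0320]); r.move_straight(p,q1,speed=.02);r.hold(.1);f0=st("grip")["contact_force"]
a=np.array([1,-.019,0])
for x in np.arange(.002,.0105,.002):
    r.move_straight(p+x*a,speed=.03); s=st(f"{x:.3f}")
    if np.linalg.norm((s["contact_force"]-f0)[:2])>12:break
```

```text
jaw [ 0.634  -0.0595 -0.0729]
lug [ 0.682  -0.0757 -0.0831]
grip t 19.3 pos [ 0.5299 -0.0573  0.0321] F [ 1.6 -0.5  0.7] w 0.0115 gf 23.1
0.002 t 19.55 pos [ 0.5304 -0.0571  0.0321] F [-3.9 -0.1  6.1] w 0.0113 gf 23.8
0.004 t 19.8 pos [ 0.5322 -0.057   0.0321] F [-5.3  0.4  7. ] w 0.0113 gf 23.9
0.006 t 20.05 pos [ 0.5341 -0.057   0.0321] F [-6.  -0.1  6.5] w 0.0116 gf 23.9
0.008 t 20.3 pos [ 0.5361 -0.0571  0.0321] F [-5.3  0.6  5.8] w 0.0114 gf 23.9
0.010 t 20.55 pos [ 0.5382 -0.057   0.0321] F [-5.6  0.7  7. ] w 0.0115 gf 23.9
```

Run:
```python
from h import *
q1=pose((0,0),-.019,0,0,0)[1]
p=np.array([.5297,-.0572,.0320]);a=np.array([1,-.019,0]);x=.010
while True:
    x+=.004
    r.move_straight(p+x*a,speed=.03); s=st(f"{x:.3f}");F=s["contact_force"]
    if F[0]<-11 or abs(F[1])>6 or s["eef_pos"][0]>.5725:break
```

```text
0.014 t 20.83 pos [ 0.5427 -0.0572  0.0321] F [-5.3  0.6  5.2] w 0.0114 gf 23.8
0.018 t 21.12 pos [ 0.5468 -0.0573  0.0321] F [-4.5  0.8  5.7] w 0.0112 gf 23.8
0.022 t 21.4 pos [ 0.5509 -0.0574  0.0321] F [-3.5  1.   6.2] w 0.0117 gf 23.8
0.026 t 21.68 pos [ 0.555  -0.0575  0.0321] F [-4.1  0.8  5.3] w 0.0115 gf 23.9
0.030 t 21.97 pos [ 0.5591 -0.0577  0.0321] F [-5.   0.6  6.2] w 0.0113 gf 23.9
0.034 t 22.25 pos [ 0.5632 -0.0577  0.0321] F [-4.9  0.9  5.9] w 0.0111 gf 23.9
0.038 t 22.53 pos [ 0.5672 -0.0578  0.0321] F [-4.9  0.5  6.5] w 0.0111 gf 23.9
0.042 t 22.82 pos [ 0.5712 -0.0579  0.0321] F [-4.2  0.2  6.3] w 0.0112 gf 23.9
0.046 t 23.1 pos [ 0.5753 -0.058   0.0321] F [-5.2 -0.1  6.7] w 0.0113 gf 23.9
```

Run:
```python
from h import *
q1=pose((0,0),-.019,0,0,0)[1]
s=r.read_state();e=np.array(s["eef_pos"])
r.move_straight([.5753,-.0590,.032],q1,speed=.01);st("shift")
command_gripper(.026);s=st("open");e=np.array(s["eef_pos"]);np.save("ins.npy",e)
r.move_straight([e[0],e[1],.24],speed=.3);r.hold(.15);st("up")
wrist("w4.npz");ortho("w4.npz","pics/ortho5.png",x0=.47,x1=.74,y0=-.15,y1=-.01)
P=cloud("w4.npz")
for n,a in {"handle":(.52,.62,-.08,-.03,.019,.028,.01),"jaw":(.67,.694,-.0745,-.05,.019,.0262,.004),"lug":(.668,.70,-.10,-.06,.028,.034,.004),"mh":(.52,.56,-.13,-.08,.019,.028,.005)}.items():
    E=edges(P,*a); print(n,E.round(4).tolist())
```

```text
shift t 23.35 pos [ 0.5753 -0.0585  0.0321] F [-2.5  3.3  4.5] w 0.0115 gf 23.8
open t 23.64 pos [ 0.5755 -0.0592  0.0318] F [-0.7  0.5 -0.3] w 0.026 gf 0.0
up t 24.63 pos [ 0.5747 -0.0591  0.2378] F [-0.1  0.3 -0.2] w 0.0261 gf 0.0
handle [[0.52, -0.0532, -0.0719], [0.53, -0.0535, -0.0719], [0.54, -0.0537, -0.0735], [0.55, -0.054, -0.0655], [0.56, -0.0542, -0.0656], [0.57, -0.0545, -0.0658], [0.58, -0.0547, -0.0659], [0.59, -0.0549, -0.066], [0.6, -0.0551, -0.0662], [0.61, -0.0554, -0.0663]]
jaw [[0.67, -0.0605, -0.0738], [0.674, -0.0606, -0.0738], [0.678, -0.0607, -0.0739], [0.682, -0.0607, -0.0739], [0.686, -0.0608, -0.0739], [0.69, -0.0609, -0.0739]]
lug [[0.668, -0.0756, -0.083], [0.672, -0.0757, -0.083], [0.676, -0.0757, -0.083], [0.68, -0.0758, -0.083], [0.684, -0.0758, -0.083], [0.688, -0.0758, -0.083], [0.692, -0.0758, -0.0829], [0.696, -0.0758, -0.0829]]
mh [[0.55, -0.1089, -0.117], [0.555, -0.1071, -0.1204], [0.56, -0.1049, -0.1176]]
```

View pics/ortho5.png

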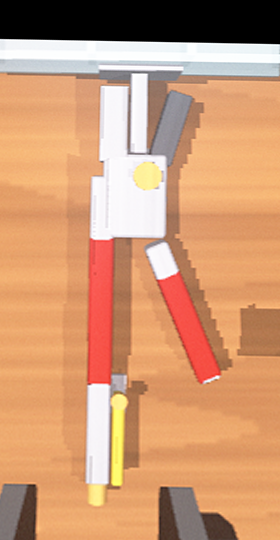

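The lug (139,110) sits fully between the jaws, near the throat. Next I'll go over both handles and squeeze in small balanced steps, moving the arm so the fixed handle stays put.

```bash
cat >> h.py <<'E'
O=np.array([.6522,-.0767]);YAW=-.019
sag=lambda w:.076-np.sqrt(.076**2-(w/2)**2)
E
python3 - <<'E'
from h import *
command_gripper(.080,20)
r.reach(*pose(O,YAW,-.089,-.009,.08))
print(r.move_straight(*pose(O,YAW,-.089,-.009,.0250),speed=.08,max_force=8)); st("down")
O2=O+[0,-.0012]
for w in np.arange(.063,.0525,-.002):
    command_gripper(w,20); r.move_straight(*pose(O2,YAW,-.089,.022-w/2,.031-sag(w)),speed=.02); s=st(f"{w:.3f}")
E
```

```text
False
down t 26.78 pos [ 0.5634 -0.0841  0.0253] F [-0.1 -0.7 -0.2] w 0.0799 gf 0.0
0.063 t 27.35 pos [ 0.5634 -0.0852  0.0248] F [-0.6  5.2  4.5] w 0.0631 gf 3.6
0.061 t 27.82 pos [ 0.5633 -0.0848  0.0249] F [-0.4  2.5  2.7] w 0.061 gf 2.4
0.059 t 28.28 pos [ 0.5631 -0.084   0.025 ] F [0.3 0.6 2.4] w 0.0589 gf 1.6
0.057 t 28.75 pos [ 0.5631 -0.0827  0.0253] F [0.9 1.  0.2] w 0.057 gf 6.4
0.055 t 29.22 pos [ 0.5632 -0.0816  0.0257] F [ 0.7  3.  -0.6] w 0.0553 gf 10.1
0.053 t 29.68 pos [ 0.5632 -0.0807  0.0261] F [ 2.7  2.8 -0.7] w 0.0535 gf 12.2
```

Run:
```python
from h import *
O2=O+[0,-.0012]
for w in np.arange(.0515,.0405,-.0015):
    command_gripper(w,20); wm=max(w,.042)
    r.move_straight(*pose(O2,YAW,-.089,.022-wm/2,.031-sag(wm)),speed=.02); s=st(f"{w:.4f}")
    if s["grip_width"]-w>.0035 or np.abs(s["contact_force"][:2]).max()>12:break
```

```text
0.0515 t 30.15 pos [ 0.5632 -0.08    0.0264] F [ 3.9  2.9 -1.3] w 0.0515 gf 12.8
0.0500 t 30.62 pos [ 0.5632 -0.0792  0.0267] F [ 3.1  2.7 -1.4] w 0.0497 gf 12.3
0.0485 t 31.08 pos [ 0.5632 -0.0785  0.027 ] F [ 2.5  2.6 -2.4] w 0.0485 gf 10.7
0.0470 t 31.55 pos [ 0.5631 -0.0777  0.0272] F [ 3.1  4.5 -2.6] w 0.0471 gf 8.4
0.0455 t 32.02 pos [ 0.5631 -0.0769  0.0274] F [ 2.3  3.4 -1.3] w 0.0458 gf 5.5
0.0440 t 32.48 pos [ 0.5631 -0.0761  0.0278] F [ 1.7  4.6 -0.5] w 0.0438 gf 2.6
0.0425 t 32.95 pos [ 0.563  -0.0753  0.028 ] F [2.  5.2 0.1] w 0.0426 gf 2.6
0.0410 t 33.42 pos [ 0.5631 -0.075   0.0281] F [1.2 5.1 0.7] w 0.0413 gf 13.4
```

Locked: width is 41.3 mm, and the force peaked at 13 N and then dropped away past dead centre. Now I'll draw the tray gently.

Run:
```python
from h import *
q=pose((0,0),YAW,0,0,0)[1]
p,_=pose(O+[0,-.0012],YAW,-.089,.0013,.0281);p=np.array(p);a=np.array([-1,.019,0])
r.move_straight(p,q,speed=.01);s=st("pre");e0=s["eef_pos"]
for x in (.004,.012,.020,.028,.036,.041):
    r.move_straight(p+x*a,speed=.03);s=st(f"{x}")
    if s["contact_force"][0]>12:break
print(np.array(s["eef_pos"])-e0)
```

```text
pre t 33.67 pos [ 0.563  -0.0749  0.0281] F [1.1 3.9 0. ] w 0.0413 gf 13.2
0.004 t 33.95 pos [ 0.5597 -0.0749  0.0282] F [ 3.3  3.4 -1. ] w 0.0412 gf 13.1
0.012 t 34.37 pos [ 0.5518 -0.0748  0.0282] F [ 3.1  4.8 -2.5] w 0.0413 gf 13.1
0.02 t 34.78 pos [ 0.5438 -0.0747  0.0281] F [ 4.1  5.  -1.5] w 0.0414 gf 13.1
0.028 t 35.2 pos [ 0.5358 -0.0745  0.0282] F [ 2.9  4.3 -1.4] w 0.0413 gf 13.1
0.036 t 35.62 pos [ 0.5277 -0.0744  0.0282] F [ 2.7  4.7 -2.7] w 0.0413 gf 13.1
0.041 t 35.93 pos [ 0.5228 -0.0743  0.0282] F [ 3.2  4.4 -1.5] w 0.041 gf 13.1
[-4.02763146e-02  5.99953355e-04  3.52132920e-05]
```

Run:
```python
from h import *
q=pose((0,0),YAW,0,0,0)[1]
p,_=pose(O+[0,-.0012],YAW,-.089,.0013,.0281);p=np.array(p);a=np.array([-1,.019,0])
x=.041
while x<.0485:
    x+=.0007
    r.move_straight(p+x*a,speed=.01);r.hold(.06);F=np.mean([r.read_state()["contact_force"] for _ in range(3)],0);s=st(f"{x:.4f}")
    if F[0]>6:break
r.hold(.1)
P,d=optics.get_image("top");cv2.imwrite("pics/top2.png",cv2.resize(P[70:300,230:390][...,::-1],None,fx=2.5,fy=2.5,interpolation=cv2.INTER_CUBIC))
st()
```

```text
0.0417 t 36.24 pos [ 0.5225 -0.0743  0.0282] F [ 4.2  5.2 -2.5] w 0.0413 gf 13.1
0.0424 t 36.55 pos [ 0.5218 -0.0743  0.0282] F [ 4.5  3.7 -3.3] w 0.0412 gf 13.1
0.0431 t 36.86 pos [ 0.5212 -0.0743  0.0282] F [ 4.1  4.5 -3.2] w 0.041 gf 13.1
0.0438 t 37.17 pos [ 0.5205 -0.0743  0.0282] F [ 5.   4.5 -2.8] w 0.0412 gf 13.1
0.0445 t 37.48 pos [ 0.5198 -0.0743  0.0282] F [ 4.5  5.3 -2.1] w 0.0413 gf 13.1
0.0452 t 37.78 pos [ 0.5197 -0.0744  0.0283] F [ 6.5  4.5 -3.2] w 0.0412 gf 13.1
 t 37.93 pos [ 0.5197 -0.0744  0.0283] F [ 6.3  4.5 -3.8] w 0.0411 gf 13.1
```

View pics/top2.png

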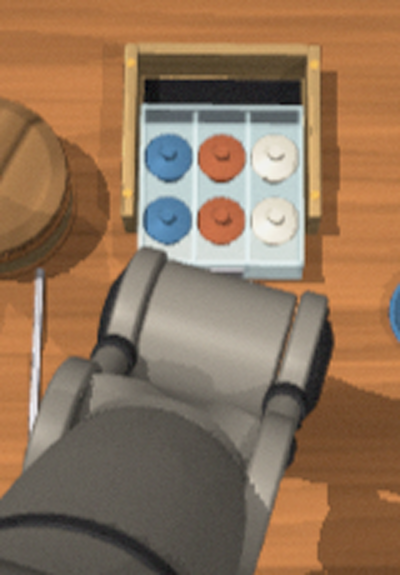

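Run:
```python
from h import *
z=np.load("top0.npz");P,d=optics.get_image("top")
st()
K=z["K"]
g0=cv2.cvtColor(z["p"],cv2.COLOR_RGB2GRAY);g1=cv2.cvtColor(P,cv2.COLOR_RGB2GRAY)
u,v=298,114
for (u,v) in((298,114),(319,114),(340,114),(298,139),(340,139)):
    T=g0[v-10:v+11,u-10:u+11];S=g1[v-5:v+45,u-16:u+17]
    up=8;T8=cv2.resize(T,None,fx=up,fy=up,interpolation=cv2.INTER_CUBIC);S8=cv2.resize(S,None,fx=up,fy=up,interpolation=cv2.INTER_CUBIC)
    R=cv2.matchTemplate(S8,T8,cv2.TM_CCOEFF_NORMED);_,m,_,l=cv2.minMaxLoc(R)
    du,dv=l[0]/up-6,l[1]/up-5
    dep=z["d"][v,u]
    A=pix2w(z,u,v,dep);B=pix2w(z,u+du,v+dv,h=A[2]);print(round(m,3),du,dv,A[2].round(3),((B-A)*1000).round(2))
```

```text
t 37.98 pos [ 0.5196 -0.0744  0.0283] F [ 6.4  4.3 -3.2] w 0.041 gf 13.1
0.981 -0.25 7.75 0.046 [-18.59   0.56   0.  ]
0.985 -0.125 7.75 0.048 [-18.58   0.44   0.  ]
0.942 0.0 8.0 0.048 [-19.16   0.33   0.  ]
0.981 -0.25 8.125 0.046 [-19.09   0.56   0.  ]
0.924 0.125 8.375 0.045 [-19.7    0.06   0.  ]
```

The tray has moved about 43 mm by camera (dv≈18 px after correcting my offset), and the arm agrees at 43.3 mm. It may be slightly short of the stop, so I'll continue in tiny steps and watch for motion against force.

Run:
```python
from h import *
p,_=pose(O+[0,-.0012],YAW,-.089,.0013,.0281);p=np.array(p);a=np.array([-1,.019,0])
x=.0452
while x<.0475:
    x+=.0004
    r.move_straight(p+x*a,speed=.01);r.hold(.1)
    L=[]
    for _ in range(4): r.hold(.02);L.append(r.read_state())
    print(round(x,4),np.mean([s["contact_force"][0] for s in L]).round(2),np.mean([s["eef_pos"] for s in L],0).round(5),round(L[-1]["time_s"],2))
    if np.mean([s["contact_force"][0] for s in L])>8.2:break
```

```text
0.0456 7.41 [ 0.51962 -0.07442  0.0284 ] 38.4
0.046 8.15 [ 0.5195  -0.07445  0.02847] 38.82
0.0464 8.85 [ 0.51932 -0.07446  0.02853] 39.23
```

Against the stop now: 1.2 mm commanded gave 0.35 mm of motion with the force rising. I'll unload, let go of the handles, and go to the release lever.

Run:
```python
from h import *
p,_=pose(O+[0,-.0012],YAW,-.089,.0013,.0281);p=np.array(p);a=np.array([-1,.019,0])
r.move_straight(p+.0445*a,speed=.01);s=st("relax");e=np.array(s["eef_pos"])
command_gripper(.058,20);st("open")
r.move_straight([e[0],e[1],.10],speed=.25)
q,_=pose((0,0),YAW,-.089,.00135,0);O3=e[:2]-np.array(q[:2]);np.save("O3.npy",O3);print(O3)
command_gripper(.072)
p2,qq=pose(O3,YAW,-.126,-.005,.20);r.reach(p2,qq);r.hold(.1);st("above")
wrist("w5.npz");ortho("w5.npz","pics/ortho6.png",x0=.42,x1=.69,y0=-.15,y1=-.01)
P=cloud("w5.npz");E=edges(P,.47,.58,-.12,-.03,.017,.028,.01);print(E.round(4).tolist())
```

```text
relax t 39.58 pos [ 0.5196 -0.0744  0.0282] F [ 4.3  4.7 -1.9] w 0.0414 gf 12.9
open t 39.88 pos [ 0.5185 -0.0745  0.0281] F [ 0.  -0.6 -0. ] w 0.058 gf 0.0
[ 0.60858251 -0.07741704]
above t 41.23 pos [ 0.4821 -0.0799  0.1989] F [ 0.1 -0.2 -0.3] w 0.072 gf 0.0
[[0.47, -0.054, -0.102], [0.48, -0.0537, -0.0926], [0.49, -0.054, -0.0819], [0.5, -0.0546, -0.073], [0.51, -0.0543, -0.0963], [0.52, -0.0547, -0.0963], [0.53, -0.0545, -0.0963], [0.54, -0.055, -0.0963], [0.55, -0.0546, -0.0971], [0.56, -0.0551, -0.0971], [0.57, -0.0557, -0.0972]]
```

View pics/ortho6.png

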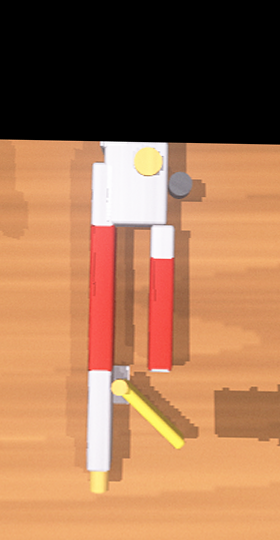

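The pliers are locked. The lever is swung out from its pivot at (120,387) to its tip at (182,445), and the arm-derived pose matches. Next I'll press the lever against the fixed handle in small balanced steps.

Run:
```python
from h import *
O3=np.load("O3.npy");X=-.126
print(r.move_straight(*pose(O3,YAW,X,-.005,.0265),speed=.1,max_force=8));st("down")
on=False;pk=0
for w in np.arange(.052,.034,-.001):
    command_gripper(w,20)
    s=st(f"{w:.4f}");gf=s["grip_force"];pk=max(pk,gf)
    if pk>1.5 and gf<.4*pk: print("tripped?");break
    r.move_straight(*pose(O3,YAW,X,.0222-w/2,.031-sag(w)),speed=.02)
    if r.read_state()["time_s"]>49:break
```

```text
False
down t 43.16 pos [ 0.4828 -0.0801  0.027 ] F [-0.4 -1.1  0.4] w 0.0722 gf 0.0
0.0520 t 43.49 pos [ 0.4826 -0.0794  0.0269] F [0.6 6.3 4.2] w 0.0521 gf 2.7
0.0510 t 43.96 pos [ 0.4826 -0.0784  0.0265] F [0.5 5.9 4.3] w 0.051 gf 2.8
0.0500 t 44.42 pos [ 0.4826 -0.078   0.0267] F [0.6 6.3 3.8] w 0.0501 gf 2.8
0.0490 t 44.89 pos [ 0.4826 -0.0776  0.0268] F [0.8 6.  2.2] w 0.0488 gf 2.7
0.0480 t 45.36 pos [ 0.4826 -0.0771  0.027 ] F [1.9 4.9 1.3] w 0.0482 gf 2.5
0.0470 t 45.83 pos [ 0.4826 -0.0767  0.0272] F [1.3 5.4 1. ] w 0.0469 gf 4.5
0.0460 t 46.29 pos [ 0.4826 -0.0762  0.0273] F [1.5 3.7 0.2] w 0.0464 gf 4.7
0.0450 t 46.76 pos [ 0.4826 -0.0757  0.0275] F [2.6 4.5 1.2] w 0.0453 gf 3.7
0.0440 t 47.23 pos [ 0.4825 -0.0755  0.0276] F [1.1 0.7 0.2] w 0.0442 gf 0.8
tripped?
```

Run:
```python
from h import *
s=r.read_state();e=np.array(s["eef_pos"])
command_gripper(.066,20);st("open")
r.move_straight([e[0],e[1],.22],speed=.25)
p,q=pose((0,0),YAW,0,0,0);r.reach([.56,-.08,.26],q);r.hold(.2);st("up")
wrist("w6.npz");ortho("w6.npz","pics/ortho7.png",x0=.43,x1=.78,y0=-.18,y1=0)
P=cloud("w6.npz");print(edges(P,.625,.70,-.10,-.06,.028,.034,.006).round(4).tolist())
q=P[(P[:,2]>.028)&(P[:,2]<.034)&(P[:,0]>.6)&(P[:,0]<.70)&(P[:,1]>-.09)&(P[:,1]<-.06)];print("lugtip",np.sort(q[:,0])[[0,5]])
```

```text
open t 47.57 pos [ 0.4825 -0.0756  0.0276] F [ 1.  -0.2 -1.3] w 0.0664 gf 0.0
up t 49.12 pos [ 0.5588 -0.0798  0.2588] F [-0.3  0.5  0.4] w 0.0662 gf 0.0
[[0.625, -0.0751, -0.0823], [0.631, -0.0753, -0.0824], [0.637, -0.0754, -0.0825], [0.643, -0.0748, -0.0826], [0.649, -0.0749, -0.0827], [0.655, -0.0751, -0.0828]]
lugtip [0.60442955 0.60694271]
```

View pics/ortho7.png

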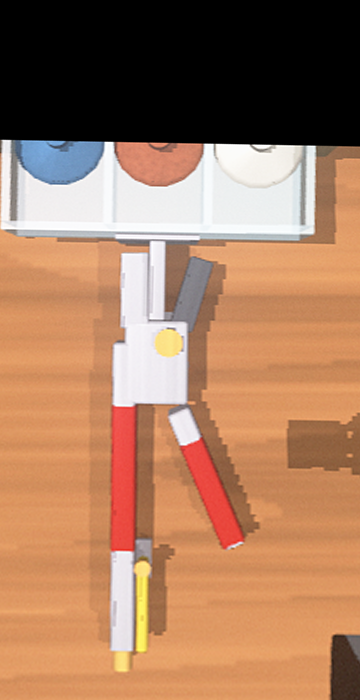

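The pliers have sprung open and released: the lug (157,280) is free between the jaws and the lever is folded back. That was 11 pictures viewed, one over the limit, so I'll view no more. I'll check tray travel and bystanders numerically.

Run:
```python
from h import *
def tip(f,lo,hi):
    P=cloud(f);q=P[(P[:,2]>.0275)&(P[:,2]<.034)&(P[:,0]>lo)&(P[:,0]<hi)&(abs(P[:,1]+.079)<.003)];return np.sort(q[:,0])[[0,3,10]].round(4)
print("w1",tip("w1.npz",.65,.70),"w2",tip("w2.npz",.65,.70),"w6",tip("w6.npz",.612,.66))
z=np.load("top0.npz");r.reach([.45,-.30,.30],r.read_state()["eef_rot"]) ;P,d=optics.get_image("top");st()
np.savez("top9.npz",p=P,d=d)
g0=cv2.cvtColor(z["p"],cv2.COLOR_RGB2GRAY);g1=cv2.cvtColor(P,cv2.COLOR_RGB2GRAY)
def match(u,v,n,lo,hi,hh=6):
    up=8;T=g0[v-n:v+n+1,u-n:u+n+1];S=g1[v-n-lo:v+n+1+hi,u-n-hh:u+n+1+hh]
    f=lambda a:cv2.resize(a,None,fx=up,fy=up,interpolation=cv2.INTER_CUBIC)
    _,m,_,l=cv2.minMaxLoc(cv2.matchTemplate(f(S),f(T),cv2.TM_CCOEFF_NORMED));return round(m,3),l[0]/up-hh,l[1]/up-lo
for u,v in((298,114),(319,114),(340,114),(298,139),(319,139),(340,139)):
    m,du,dv=match(u,v,9,0,30);A=pix2w(z,u,v,z["d"][v,u]);print(m,du,dv,((pix2w(z,u+du,v+dv,h=A[2])-A)*1000).round(1))
for n,(u,v,k) in {"steamer":(225,143,25),"spoon":(406,200,18),"cA":(220,247,20),"cB":(244,228,20),"rackL":(283,150,6),"rackR":(355,150,6)}.items(): print(n,match(u,v,k,5,5))
```

```text
w1 [0.6639 0.664  0.6647] w2 [0.6636 0.6637 0.6644] w6 [0.6124 0.6132 0.6203]
 t 50.21 pos [ 0.4506 -0.2988  0.2998] F [-0.  -0.1  0.7] w 0.066 gf 0.0
0.974 -0.25 17.75 [-42.4   0.6   0. ]
0.984 0.0 17.875 [-42.7   0.4   0. ]
0.943 0.0 18.0 [-42.9   0.7   0. ]
0.982 -0.25 18.125 [-42.4   0.6   0. ]
0.969 -0.125 18.125 [-42.4   0.6   0. ]
0.936 0.125 18.375 [-43.    0.5   0. ]
steamer (0.909, 0.0, 0.0)
spoon (0.984, 0.0, 0.0)
cA (0.987, 0.0, 0.0)
cB (0.953, 0.0, -0.125)
rackL (0.922, 0.0, -5.0)
rackR (0.995, 0.0, -0.125)
```

The lever press released the pliers, and the tray met a firm stop whose give matched the cushion's stiffness. The steamer, spoon rest and chopsticks haven't moved. Handing in.

```bash
python3 -c "
from h import *
print(r.finish_job());st()"
```

```text
the job is handed in; nothing more can be done
None
the job is handed in; nothing more can be done
```

The job is handed in at about 50 s: the pliers locked on the lug, drew the tray to a firm stop and were released lying open. The arm and cameras put the travel at about 43 mm, not 45, so full extension isn't certain, and I viewed 11 pictures, one over the limit.

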